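Latch and churn the ice-cream maker

TASK

Get the hand-cranked ice-cream maker churning: swing its wire loop over the keeper on the lid and snap the latch lever fully down so that the lid is drawn tight. Then take the wooden handle and crank it clockwise, seen from above, at a slow even pace until it has passed over the latch twice, carrying it firmly through the stiff spot in every turn without letting it jump ahead or kick back, and park it over the lid's hinge again. Leave the other things on the worktop where they are.

Things in the scene. Friction and masses are not known exactly. Their poses are not given: they have to be found in the camera images.
- maker: The ice-cream maker, a mint-green tub 158 mm across at the foot, 148 mm at the rim, with a cream lid; fixed to the worktop, does not shift. Origin: on the worktop, under the tub's centre, which is also the crank's axis. Its x axis points level from the latch (at -x, the side nearest the robot) to the lid's hinge (+x); z up. Top of the lid's rim at about 135 mm.
- handle (a point): Centre of the upright wooden crank handle: 23 mm thick, 52 mm tall, so 26 mm above and below this point, which is about 188 mm over the worktop. It spins freely on its pin, so a gripper can hold it without turning. It stands on the end of a flat steel arm, 65 mm from the crank's axis; the arm's top face is 29 mm under this point.
- crank (a joint): Angle of the crank, counting all turns. 0 when the arm points from the axis straight back to the hinge (maker's +x); grows clockwise seen from above. Starts between -0.6 and 0.6, so pi and 3 pi are the passes over the latch and 4 pi is parked after two turns. Light to turn (2 N at the handle) except once a turn: from 1.65 to 2.3 (and each 2 pi later) it resists with up to about 11 N at the handle, and from 2.3 to 2.95 it pushes ahead by itself with some 6 N.
- lever (a joint): Angle of the latch lever about a level pin along the maker's y, 100 mm out from the tub's centre (maker x = -100 mm) and 83 mm up. 0: shut, hanging down against the tub's front (leaning 0.05 outward); grows as it swings outward and up; stop at 2.45. Starts between 2.1 and 2.35, pointing up and out to the robot; stays where it is left. With the loop hooked it takes about 5 N at the tip, most below 1.2, passes over centre at about 0.4 and then snaps to 0.
- lever_tip (a point): Free end of the steel lever, a turned-up finger tab, 62 mm from its pin; the lever is 24 mm wide and 4 mm thick.
- loop (a joint): Angle of the wire loop on the lever. 0: folded back along the lever, pointing to the lever's tip (as at the start, 0 to 0.1, held there by its weight); grows as it swings up and over towards the lid. It swings freely; past upright it falls inward by itself and lies on the lid's rim. About 3.4 when latched.
- loop_bar (a point): Middle of the cross bar of the loop. Loop: 4.4 mm steel wire, legs 34 mm apart on either side of the lever, pivoted on the lever 16 mm from the lever's pin; the bar is 70 mm from that pivot, so at the start it sticks out past the lever's tip. Bar level, along the maker's y.
- keeper (a point): Seat of the bar in the keeper, at the middle of the lid's front edge: a steel tongue 22 mm wide with an upturned lip 9 mm high on its outer side, 6 mm from the rim. The bar belongs on the tongue, inside the lip; lowering the lever draws it there by itself once the loop lies over the lid.
- lid (a joint): Angle of the lid about its hinge. 0: tight on the seal; about 0.03 unlatched, when the seal holds the front edge some 5 mm up. Latched: below 0.01.
- cream_jug: White china cream jug, 92 mm tall, left of the maker; bystander. Origin under its centre.
- sundae_glass: Small waisted clear glass, 62 mm wide, 83 mm tall, at the left; bystander. Origin under its centre.
- timer: Red and white kitchen timer, 59 mm wide, 52 mm tall, right of the maker; bystander. Origin under its centre.
- lemon: Lemon, 71 mm long, at the right; bystander. Origin at its underside.

How it is judged:
On the way, in this order (a step that is already met when the one before it is completed fails the run):
1. loop on the keeper, lever snapped shut, lid drawn tight (value of joint lever below 0.1 rad and value of joint lid below 0.01 rad and distance between loop_bar and keeper below 0.006 m), for 0.3 s.
2. handle has passed over the latch a first time, the lid still latched (all of step 1 and value of joint crank above 3.142 rad).
3. handle has passed over the latch a second time, the lid still latched (all of step 1 and value of joint crank above 9.425 rad).
At the end, for the whole second after the job is handed in: Loop bar in the keeper (within 6 mm), lever shut (within 0.1 rad), lid tight (under 0.01 rad); crank at rest after two turns clockwise, arm over the hinge within 0.5 rad (crank joint 12.07 to 13.07) (all of step 1 and value of joint crank between 12.066 and 13.066 rad and velocity of joint crank between -0.2 and 0.2 rad/s); the robot touches nothing.
It fails at once if the crank jumps ahead (faster than 6 rad/s, about a turn a second) (velocity of joint crank above 6 rad/s).
It fails at once if the crank kicks or is turned back (faster than 4 rad/s backward) (velocity of joint crank below -4 rad/s).
It fails at once if the jug, glass, timer or lemon is moved by more than 30 mm (distance of any of cream_jug, sundae_glass, timer, lemon from where it was at the start of the episode above 0.03 m).
It also fails if it takes over 64 s, if anything falls off the work surface, if the arm or the gripper's body presses on something with over 40 N, if the wrist force passes 120 N, or if a joint passes its speed limit or range.

ROBOT

A 7-joint arm with a two-finger parallel gripper is mounted at the origin on a cart in front of the work surface, level with it; the furniture and walls round the work are solid. World frame = base frame: x ahead of the robot, y to its left, z up, the work surface at z = 0. Lengths are in m, angles in rad, forces in N, time in s.
With the tool pointing down it reaches from about 0.4 to 0.75 m from the base axis. Payload 19.5 kg.
Tool frame: the origin (TCP) lies on the centre line of the jaws, within the pads' length; the fingertips stand 8 mm ahead of it and the grasp point (between the pads) lies 11 mm behind it; z points along the fingers, y is the direction in which the jaws open and shut (so a half turn about z gives the same grasp; the last joint's range is limited). The gripper opens to 85 mm and grips with 20 to 120 N. Pads are 22 mm wide; open, the fingers measure 114 mm over their backs; the gripper's body (76 mm by 85 mm) begins 54 mm behind the grasp point. The pads swing forward as they close: fully open they stand 13 mm farther back than shut.
Start: joints at [1.151, 0.707, -0.028, 1.485, 0.022, 0.951, -0.075], TCP at [0.212, -0.534, 0.239] pointing down, gripper open.
Joint ranges: [-2.71, 2.71], [-0.32, 2.16], [-1.57, 1.52], [0, 2.45], [-1.46, 4.6], [0, 2.02], [-2.83, 2.83]. Speed limits (rad/s): [1.89, 1.89, 2.57, 2.57, 3.01, 3.01, 3.01].

INTERFACE

Orientations are given as a unit quaternion [x, y, z, w].
In Python, from cell import arm gives the robot as it stands.
- The arm moves only by the tool carry_out, never from a script. Its argument "rows" is a list of rows, each a list of 5 numbers: the closure in counts, from 0 (fully open) to 255 (shut), then the shift along the tool's x, y, z in m, then the turn about the tool's z in units of 5 degrees (1.0 is 5 degrees). In form: [[hand, dx, dy, dz, spin], ...]. A call has 1 to 10 rows; each row is the pose to reach, as a shift and turn from the pose measured when the call began, along the tool's axes at that moment; what a row does not reach only later rows make up. A row lasts 1/8 s, in which the tool goes at most 62.5 mm and 10.7 degrees, less where a joint would pass 70% of its speed; a pose out of reach is approached as far as the arm can. A call with a gripper value outside its range is refused whole. The fingers move at their own pace and stop on an object; the grip force is fixed at half the most. Time passes only in rows, so rows that repeat a pose let the fingers close. It gives the time, the measured TCP pose, the force and the opening at its end, in the units of the state.
- arm.sense(): the state, without advancing time (a new reading comes with each control period).
- arm.read_camera(name): name is "scene" or "side" or "wrist"; returns a dict with "image" (480x640x3 uint8, red, green, blue), "fovy" (degrees; the focal length in pixels is half the picture's height over the tangent of half this angle, whatever the lens; pixels are square), "cx", "cy" (the principal point, pixels), "dist" ([k1, k2, p1, p2, k3] as OpenCV has them; the pictures are not rectified), "rvec" (rotation vector, rad) and "tvec" (3), from world to camera coordinates, as OpenCV has them. Camera axes: x right, y down, z forward; pixel columns grow to the right and rows downward; lengths in m; the calibration is good to about 2 mm. A picture is of the moment at which its call begins. There is no depth.
- arm.close_job(): hands the job in, once; it reports no verdict.
Trained networks look in a picture, given as the dict that the camera call returned (one of the last four; its "shot" number tells which), for a name from the list of things; names that differ only in an ending like _2 or _b are one class to them, and where a whole thing is asked for, a point or a joint stands for the part that bears it (a point fixed in the world has none). Each returns a list of dicts, best first, with "conf" (0 to 1); they miss things now and then, are a little off and sometimes report something else, mostly with a low value. They report only what shows in the picture. A call takes as long as a camera call.
- arm.cut_out(picture, name): "region" (480x640 bool, what is visible of it) and "rect" ([left, top, right, bottom] in pixels, round what is visible of it).
The state is a dict: "t": time; "joint_positions": joint angles; "joint_vel": joint speeds; "joint_efforts": joint torques, N m; "tcp_pos": TCP position; "tool_rot": TCP orientation; "contact_force": force on the tool from outside, world axes, zero at the start; "ft_torque": the same for the moment, N m; "gripper_width": finger opening in m.
Only numpy, scipy, OpenCV 4.12 (cv2) and the standard library are available. Lean on these libraries where they do the work, as an engineer would, in place of code of your own. Each camera call takes 0.05 s, during which the arm holds its last target. There are 200 camera calls.

## Working session

There is one attempt and no reset: what is moved stays moved. The work goes in short steps, Python scripts to look and compute and a tool call to move; the robot and the scene stay as the last step left them, time stands still between calls to the robot, and variables do not carry over. Pictures are saved under pics/ and viewed, about 8 in all and at most 12, crops included, and the job is handed in when it is done.

Besides the shell and the picture viewer there is one more tool, called after "Request:" by a JSON object that holds its "api" and its "payload". carry_out: Moves the arm, as the interface text tells. Its arguments: {"type":"object","properties":{"rows":{"type":"array","items":{"type":"array","items":{"type":"number"}}}},"required":["rows"]}

```bash
ls; mkdir -p pics; cat > h.py <<'E'
import numpy as np, cv2
from cell import arm
from scipy.spatial.transform import Rotation as R
def K(p):
    f=240/np.tan(np.radians(p["fovy"])/2); return np.array([[f,0,p["cx"]],[0,f,p["cy"]],[0,0,1.]])
def proj(p,X): return cv2.projectPoints(np.array(X,float).reshape(-1,1,3),np.array(p["rvec"],float),np.array(p["tvec"],float),K(p),np.array(p["dist"],float))[0].reshape(-1,2)
def ray(p,uv):
    x=cv2.undistortPoints(np.array(uv,float).reshape(-1,1,2),K(p),np.array(p["dist"],float)).reshape(2)
    Rm=cv2.Rodrigues(np.array(p["rvec"],float))[0]; t=np.array(p["tvec"],float).reshape(3)
    d=Rm.T@np.array([x[0],x[1],1]); return -Rm.T@t, d/np.linalg.norm(d)
def tri(obs):
    A=np.zeros((3,3));b=np.zeros(3)
    for p,uv in obs:
        o,d=ray(p,uv);M=np.eye(3)-np.outer(d,d);A+=M;b+=M@o
    return np.linalg.solve(A,b)
def onz(p,uv,z):
    o,d=ray(p,uv); return o+d*(z-o[2])/d[2]
def save(p,n,crop=None,s=1):
    im=p["image"][:,:,::-1]
    if crop: im=im[crop[1]:crop[3],crop[0]:crop[2]]
    cv2.imwrite("pics/"+n+".png",cv2.resize(im,None,fx=s,fy=s,interpolation=cv2.INTER_CUBIC))
E
python3 - <<'E'
from h import *
s=arm.sense(); print(s)
ims=[]
for c in ["scene","side","wrist"]:
    p=arm.read_camera(c); o,d=ray(p,(320,240)); print(c,p["fovy"],o.round(3),d.round(3)); save(p,c+"0")
    for n in ["maker","handle","lever","lever_tip","loop","loop_bar","cream_jug","sundae_glass","timer","lemon","keeper"]:
        try:
            r=arm.cut_out(p,n)
            print(n,[(round(q["conf"],2),q["rect"],np.argwhere(q["region"]).mean(0)[::-1].round(1)) for q in r[:2]])
        except Exception as e: print(n,e)
E
```

```text
pics
{'t': 0.0, 'joint_positions': array([ 1.15130333,  0.70708654, -0.02760257,  1.48501052,  0.02196298,
        0.95093806, -0.07547157]), 'joint_vel': array([ 0.00026914,  0.00033346, -0.00025056, -0.00053787, -0.0001014 ,
        0.00127606, -0.00047184]), 'joint_efforts': array([ 1.87008511e-03, -8.83207583e+01,  1.23435270e+00, -2.36161155e+01,
        1.67628267e-02,  6.49557245e-03, -5.68320115e-05]), 'tcp_pos': array([ 0.21199947, -0.5341975 ,  0.23883433]), 'tool_rot': array([ 9.82212235e-01,  1.87773267e-01, -1.16054999e-04, -5.58733676e-04]), 'contact_force': array([ 0.51841502, -0.34779348,  0.05893204]), 'ft_torque': array([-0.04062348, -0.00028877,  0.03826808]), 'gripper_width': 0.08578678804493395}
scene 46.83895929259391 [-0.391 -0.599  1.428] [ 0.546  0.331 -0.77 ]
maker []
handle []
lever []
lever_tip []
loop []
loop_bar []
cream_jug [(0.64, [218.2, 206.1, 243.8, 243.4], array([229.8, 224.9]))]
sundae_glass [(0.94, [181.1, 207.7, 201.1, 236.4], array([190.5, 219.2]))]
timer []
lemon []
keeper []
side 43.85959392053335 [ 0.467 -1.27   1.034] [ 0.076  0.793 -0.605]
[... 311 characters left out ...]
, 381.6], array([306.5, 365.5]))]
loop_bar [(0.32, [297.9, 190.3, 358.5, 249.2], array([332.1, 225.8]))]
cream_jug [(0.84, [267.7, 167.5, 292.4, 206.6], array([281.4, 188.5]))]
sundae_glass [(0.69, [257.6, 160.2, 276.3, 184.2], array([265.2, 168.9]))]
timer [(0.59, [293.6, 349.1, 320.7, 380.3], array([306.4, 365.7]))]
lemon [(0.59, [248.1, 399.3, 275.6, 430.2], array([261. , 415.1]))]
keeper [(0.56, [299.2, 192.9, 361.6, 248.2], array([332.5, 225.8]))]
wrist 69.33592915163565 [ 0.278 -0.508  0.373] [-0.273 -0.121 -0.954]
maker []
handle []
lever []
lever_tip []
loop []
loop_bar []
cream_jug []
sundae_glass []
timer []
lemon [(0.95, [377.3, 0.0, 433.1, 16.0], array([405.7,   6.5]))]
keeper []
```

```bash
python3 - <<'E'
import cv2,numpy as np
a=cv2.imread("pics/side0.png");b=cv2.imread("pics/scene0.png")
cv2.imwrite("pics/s1.png",np.hstack([cv2.resize(a[150:450,200:460],(520,600)),cv2.resize(b,(280,600//2)).repeat(2,0)]) if 0 else cv2.resize(a[150:300,220:420],(800,600),interpolation=cv2.INTER_CUBIC))
E
```

```text
(no output)
```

View pics/scene0.png

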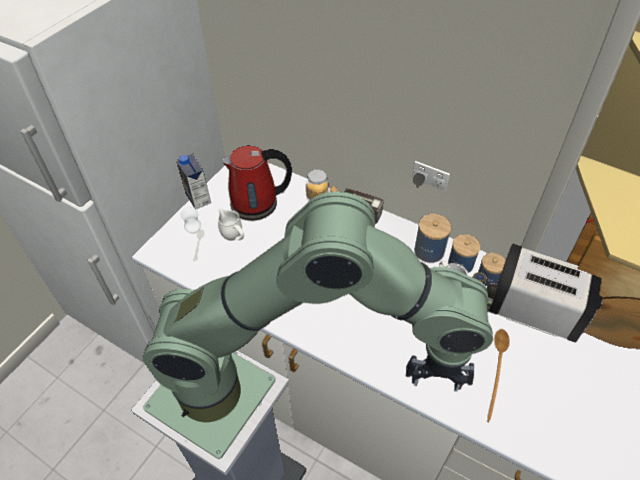

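View pics/s1.png

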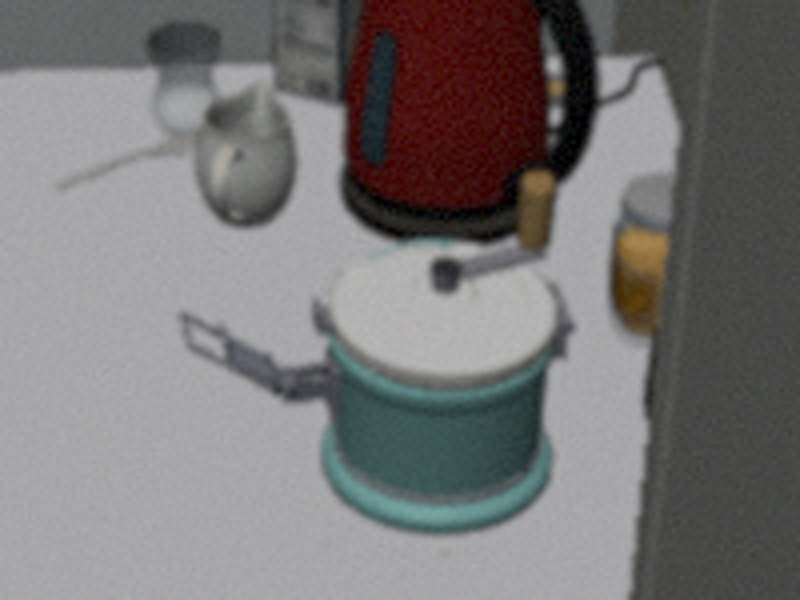

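```bash
python3 - <<'E'
from h import *
p=arm.read_camera("side")
f=lambda u,v:(220+u/4,150+v/4)
print("hub",onz(p,f(446,262),.157),"rim centre",onz(p,f(445,310),.135))
print("foot bottom",onz(p,f(437,528),.0))
print("handle",onz(p,f(536,208),.188),"tip bar",onz(p,f(195,328),.15),"hinge",onz(p,f(565,325),.13),"keeper",onz(p,f(322,315),.135))
for n,u in dict(jug=(281,204),glass=(265,183),timer=(306,378),lemon=(261,425)).items(): print(n,onz(p,u,0))
q=arm.sense();print(R.from_quat(q["tool_rot"]).as_matrix().round(3))
w=arm.read_camera("wrist"); Rm=R.from_quat(q["tool_rot"]).as_matrix(); o,d=ray(w,(320,240)); print("cam in tool",Rm.T@(o-q["tcp_pos"]),Rm.T@d)
E
```

```text
hub [ 0.6153321  -0.01819192  0.157     ] rim centre [ 0.61333824 -0.04037191  0.135     ]
foot bottom [ 0.60737308 -0.09781642  0.        ]
handle [ 0.67365795 -0.00470085  0.188     ] tip bar [ 0.45330879 -0.07241406  0.15      ] hinge [ 0.68954729 -0.05345187  0.13      ] keeper [ 0.5342725  -0.04202209  0.135     ]
jug [0.49053605 0.2759209  0.        ]
glass [0.44116203 0.40270011 0.        ]
timer [ 0.52717336 -0.41705537  0.        ]
lemon [ 0.42696485 -0.53844401  0.        ]
[[ 0.929  0.369 -0.   ]
 [ 0.369 -0.929  0.   ]
 [ 0.    -0.    -1.   ]]
cam in tool [ 7.13660240e-02 -1.17739646e-04 -1.33369233e-01] [-0.29879481  0.01205314  0.95424126]
```

Request:
{"api": "carry_out", "payload": {"rows": [[0, 0.047, -0.035, -0.05, 0.5], [0, 0.094, -0.07, -0.1, 1], [0, 0.141, -0.106, -0.1, 1.5], [0, 0.188, -0.141, -0.1, 2], [0, 0.236, -0.177, -0.1, 2.5], [0, 0.283, -0.212, -0.1, 3], [0, 0.33, -0.248, -0.1, 3.5], [0, 0.377, -0.283, -0.1, 4], [0, 0.424, -0.319, -0.1, 4.5], [0, 0.472, -0.355, -0.1, 5]]}}

```text
t: 3.15
tcp_pos: [0.5206, -0.0284, 0.3395]
tool_rot: [1.0, -0.03, 0.0, -0.0]
contact_force: [2.2, -0.1, -0.3]
gripper_width: 0.0854
```

Request:
{"api": "carry_out", "payload": {"rows": [[0, 0, 0, 0, 0], [0, 0, 0, 0, 0], [0, 0, 0, 0, 0]]}}

```text
t: 3.52
tcp_pos: [0.5203, -0.0296, 0.3397]
tool_rot: [1.0, -0.031, 0.0, 0.0]
contact_force: [0.6, 0.4, 0.8]
gripper_width: 0.0855
```

```bash
python3 - <<'E'
from h import *
s=arm.sense(); print(s["t"],s["tcp_pos"],R.from_quat(s["tool_rot"]).as_matrix().round(3),s["contact_force"],s["joint_positions"].round(2))
w=arm.read_camera("wrist"); save(w,"w1",s=1.25)
c=arm.read_camera("side")
for n,p in (("w",w),("side",c)):
    for k in ["maker","handle","lever","lever_tip","loop","loop_bar","keeper"]:
        r=arm.cut_out(p,k); print(n,k,[(round(q["conf"],2),np.round(q["rect"]),np.argwhere(q["region"]).mean(0)[::-1].round(1)) for q in r[:1]])
E
```

```text
3.525 [ 0.52031704 -0.02958124  0.33971927] [[ 0.998 -0.061  0.001]
 [-0.061 -0.998 -0.   ]
 [ 0.001  0.    -1.   ]] [0.59007844 0.35492253 0.75930805] [-0.05  0.52  0.08  1.5  -0.05  1.12 -1.59]
w maker [(0.96, array([227.,   2., 384., 280.]), array([307.3, 112.4]))]
w handle [(0.59, array([244.,   0., 284.,  46.]), array([263.9,  20.4]))]
w lever [(0.74, array([310., 200., 362., 278.]), array([332.2, 235.2]))]
w lever_tip [(0.96, array([312., 201., 360., 282.]), array([332.5, 235.5]))]
w loop [(0.86, array([312., 217., 359., 284.]), array([336.8, 252.5]))]
w loop_bar [(0.76, array([313., 214., 358., 282.]), array([335.6, 251.7]))]
w keeper [(0.76, array([226.,   0., 390., 201.]), array([305. , 101.3]))]
side maker [(0.88, array([266., 193., 366., 282.]), array([327.4, 243.6]))]
side handle [(0.56, array([347., 192., 362., 212.]), array([353.7, 202.6]))]
side lever [(0.71, array([275., 232., 295., 247.]), array([282.7, 240.6]))]
side lever_tip [(0.77, array([263., 230., 289., 248.]), array([278.2, 238.1]))]
side loop [(0.46, array([267., 229., 274., 238.]), array([268.4, 233.3]))]
side loop_bar [(0.62, array([267., 226., 290., 247.]), array([272.6, 236.4]))]
side keeper [(0.64, array([296., 193., 361., 249.]), array([332. , 225.9]))]
```

View pics/w1.png

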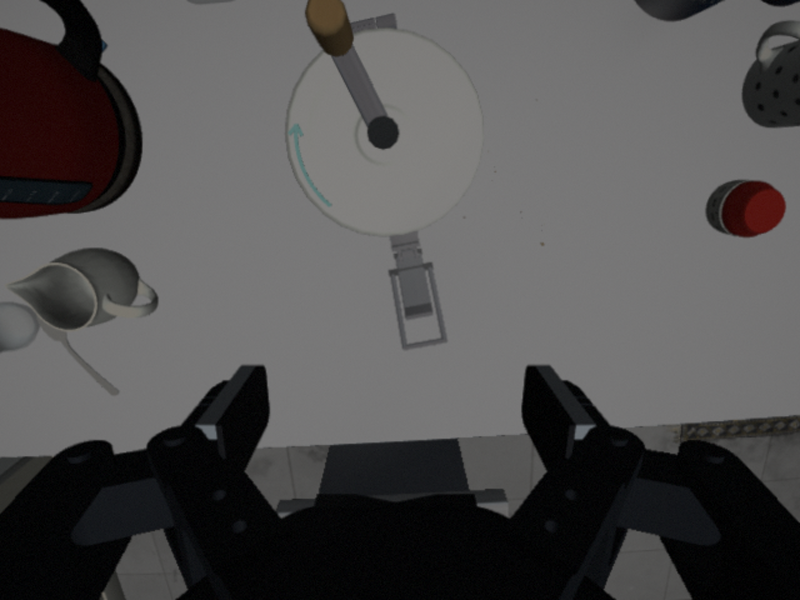

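```bash
cat > fit.py <<'E'
from h import *
from scipy.optimize import least_squares
w=arm.read_camera("wrist"); c=arm.read_camera("side")
u=lambda a,b:(a/1.25,b/1.25); f=lambda a,b:(220+a/4,150+b/4)
def model(v):
    x,y,yaw,th,a=v; Rz=R.from_euler("z",yaw).as_matrix(); T=lambda m:Rz@np.array(m)+[x,y,0]
    L=lambda r:np.array([-.1-r*np.sin(th),0,.083-r*np.cos(th)])
    return dict(rim=T([0,0,.14]),bar=T(L(.086)),tip=T(L(.062)),keeper=T([-.08,0,.14]),
      bl=T(L(.086)+[0,.018,0]),br=T(L(.086)+[0,-.018,0]),han=T([.065*np.cos(a),-.065*np.sin(a),.188]),hb=T([.065*np.cos(a),-.065*np.sin(a),.162]))
ob=[(w,"rim",u(385,131)),(w,"bar",u(424,345)),(w,"tip",u(418,312)),(w,"keeper",u(404,240)),(w,"bl",u(405,348)),(w,"br",u(445,341)),(w,"han",u(331,28)),
    (c,"rim",f(446,305)),(c,"bar",f(188,329)),(c,"han",f(536,208))]
def res(v):
    m=model(v); return np.concatenate([proj(p,m[k])[0]-q for p,k,q in ob])
s=least_squares(res,[.61,-.03,0,2.2,-.3],loss="soft_l1")
print(s.x.round(4)); print(res(s.x).reshape(-1,2).round(1).tolist())
for k,q in model(s.x).items(): print(k,q.round(4))
for n,uv in dict(kettle=(140,150),jug=(150,300),timer=(750,208)).items(): print(n,onz(w,u(*uv),.03).round(3))
E
python3 fit.py
```

```text
[ 0.6148 -0.0274  0.125   2.1704 -0.3141]
[[0.5, 1.9], [-0.1, -1.0], [0.9, 3.8], [0.9, 0.7], [-1.5, -0.6], [-0.1, -0.8], [-0.4, -1.8], [-0.1, -3.3], [-1.4, 0.1], [-0.3, -1.1]]
rim [ 0.6148 -0.0274  0.14  ]
bar [ 0.4451 -0.0487  0.1315]
tip [ 0.4648 -0.0462  0.118 ]
keeper [ 0.5354 -0.0374  0.14  ]
bl [ 0.4429 -0.0308  0.1315]
br [ 0.4473 -0.0666  0.1315]
han [6.736e-01 3.000e-04 1.880e-01]
hb [6.736e-01 3.000e-04 1.620e-01]
kettle [0.623 0.217 0.03 ]
jug [0.47 0.24 0.03]
timer [ 0.531 -0.397  0.03 ]
```

Request:
{"api": "carry_out", "payload": {"rows": [[255, -0.03, 0.008, 0.035, -0.6], [255, -0.06, 0.016, 0.07, -1.2], [255, -0.08, 0.023, 0.105, -1.7], [255, -0.1, 0.029, 0.14, -2.13], [255, -0.1, 0.029, 0.14, -2.13], [255, -0.1, 0.029, 0.14, -2.13]]}}

```text
t: 5.18
tcp_pos: [0.4201, -0.0512, 0.2001]
tool_rot: [0.998, 0.063, 0.001, 0.0]
contact_force: [1.4, 0.6, 0.1]
gripper_width: 0.0001
```

```bash
cat >> h.py <<'E'
M=np.array([.6148,-.0274,0]); YAW=.125
Rz=R.from_euler("z",YAW).as_matrix()
def tomk(P): return Rz.T@(np.array(P)-M)
def rows(P,hand=255,dyaw=YAW):
    "P: TCP waypoints in maker frame -> rows"
    s=arm.sense(); Rm=R.from_quat(s["tool_rot"]).as_matrix(); sp=-(dyaw-np.arctan2(Rm[1,0],Rm[0,0]))/np.radians(5)
    print("t",s["t"],"mk",tomk(s["tcp_pos"]).round(4),"F",(Rz.T@s["contact_force"]).round(1),"w",round(s["gripper_width"],4),"spin",round(sp,2))
    print([[hand]+[round(float(v),4) for v in Rm.T@(Rz@np.array(p)+M-s["tcp_pos"])] for p in P])
E
python3 - <<'E'
from h import *
rows([(-.198,0,.16),(-.198,0,.130),(-.184,0,.130),(-.171,0,.146),(-.150,0,.158),(-.126,0,.162),(-.102,0,.160),(-.098,0,.160)])
E
```

```text
t 5.175 mk [-0.1962  0.0006  0.2001] F [1.5 0.4 0.1] w 0.0001 spin 0.01
[[255, -0.0019, 0.0006, 0.0401], [255, -0.002, 0.0006, 0.0701], [255, 0.012, 0.0006, 0.0701], [255, 0.0251, 0.0006, 0.0541], [255, 0.0461, 0.0006, 0.0422], [255, 0.0701, 0.0007, 0.0382], [255, 0.0941, 0.0007, 0.0403], [255, 0.0981, 0.0007, 0.0403]]
```

Request:
{"api": "carry_out", "payload": {"rows": [[255, -0.002, 0, 0.04, 0], [255, -0.002, 0, 0.07, 0], [255, -0.002, 0, 0.07, 0], [255, 0.012, 0, 0.07, 0], [255, 0.025, 0, 0.054, 0], [255, 0.046, 0, 0.042, 0], [255, 0.07, 0, 0.038, 0], [255, 0.094, 0, 0.04, 0], [255, 0.098, 0, 0.04, 0], [255, 0.098, 0, 0.04, 0]]}}

```text
t: 6.42
tcp_pos: [0.5173, -0.039, 0.1613]
tool_rot: [0.998, 0.063, 0.001, 0.0]
contact_force: [0.1, 0.1, 0.3]
gripper_width: 0.0
```

```bash
python3 - <<'E'
from h import *
rows([(-.11,0,.21),(-.16,0,.21)])
c=arm.read_camera("side"); save(c,"s2",(250,180,370,270),6)
E
```

```text
t 6.425 mk [-0.0982  0.0007  0.1613] F [0.1 0.1 0.3] w 0.0 spin 0.01
[[255, -0.0117, 0.0007, -0.0487], [255, -0.0617, 0.0006, -0.0488]]
```

View pics/s2.png

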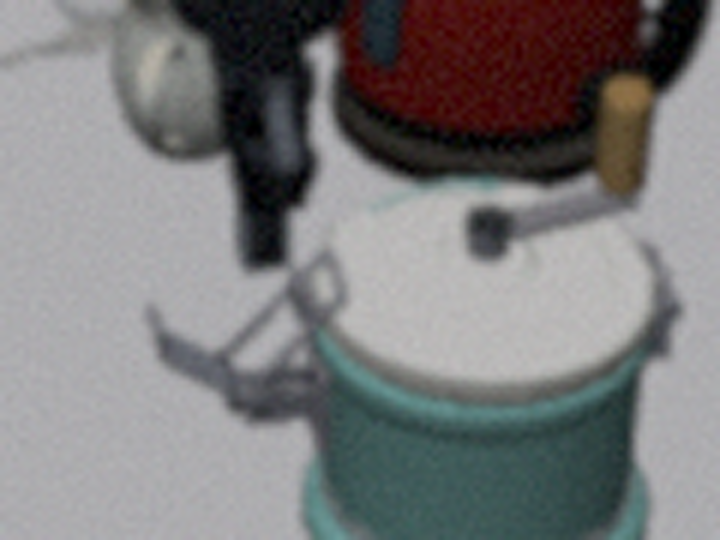

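```bash
python3 - <<'E'
from h import *
def wp(th,r,n=.002):
    c=np.array([-.1-r*np.sin(th)-n*np.cos(th),0,.083-r*np.cos(th)+n*np.sin(th)])
    return c+[(.011 if th>1.57 else -.011),0,.008]
rows([(-.10,0,.18),(-.13,0,.16),(-.130,0,.14),wp(2.17,.05,.004),wp(2.0,.051),wp(1.8,.053),wp(1.57,.036),wp(1.4,.036),wp(1.2,.036),wp(1.0,.038)])
rows([wp(.8,.044),wp(.6,.049),wp(.4,.052),wp(.32,.053)])
for q in [wp(1.0,.038),wp(.8,.044),wp(.6,.049),wp(.4,.052),wp(.32,.053)]: print(q)
E
```

```text
t 6.475 mk [-0.0985  0.0006  0.1611] F [ 0.2 -0.1 -0.4] w 0.0 spin 0.01
[[255, -0.0015, 0.0006, -0.0189], [255, -0.0315, 0.0006, 0.0011], [255, -0.0316, 0.0006, 0.0211], [255, -0.0297, 0.0006, 0.0386], [255, -0.0362, 0.0006, 0.047], [255, -0.0418, 0.0006, 0.056], [255, -0.0487, 0.0006, 0.068], [255, -0.0485, 0.0006, 0.0742], [255, -0.047, 0.0006, 0.0812], [255, -0.0458, 0.0005, 0.0889]]
t 6.475 mk [-0.0985  0.0006  0.1611] F [ 0.2 -0.1 -0.4] w 0.0 spin 0.01
[[255, -0.0457, 0.0005, 0.0992], [255, -0.0421, 0.0005, 0.1093], [255, -0.0349, 0.0005, 0.1172], [255, -0.0314, 0.0005, 0.1197]]
[-0.1440565   0.          0.07215145]
[-0.14395708  0.          0.06177962]
[-0.14031815  0.          0.05168784]
[-0.13309188  0.          0.04388366]
[-0.1295705   0.          0.04131966]
```

Request:
{"api": "carry_out", "payload": {"rows": [[255, -0.0015, 0, -0.019, 0], [255, -0.0315, 0, 0.001, 0], [255, -0.0315, 0, 0.021, 0], [255, -0.03, 0, 0.039, 0], [255, -0.036, 0, 0.047, 0], [255, -0.042, 0, 0.056, 0], [255, -0.0485, 0, 0.068, 0], [255, -0.0485, 0, 0.074, 0], [255, -0.0485, 0, 0.074, 0]]}}

```text
t: 7.6
tcp_pos: [0.469, -0.0452, 0.0872]
tool_rot: [0.998, 0.063, 0.001, 0.0]
contact_force: [-0.4, 0.0, -0.7]
gripper_width: 0.0
```

```bash
python3 - <<'E'
from h import *
def wp(th,r,n=.002):
    c=np.array([-.1-r*np.sin(th)-n*np.cos(th),0,.083-r*np.cos(th)+n*np.sin(th)])
    return c+[(.011 if th>1.57 else -.011),0,.008]
rows([wp(1.2,.036),wp(1.0,.038),wp(.8,.044),wp(.6,.049),wp(.4,.052),wp(.32,.053)])
c=arm.read_camera("side"); save(c,"s3",(250,180,370,270),6)
E
```

```text
t 7.6 mk [-0.1469  0.0006  0.0872] F [-0.4  0.1 -0.7] w 0.0 spin 0.01
[[255, 0.0016, 0.0006, 0.0074], [255, 0.0028, 0.0006, 0.015], [255, 0.0029, 0.0006, 0.0254], [255, 0.0065, 0.0005, 0.0355], [255, 0.0137, 0.0005, 0.0433], [255, 0.0172, 0.0006, 0.0459]]
```

View pics/s3.png

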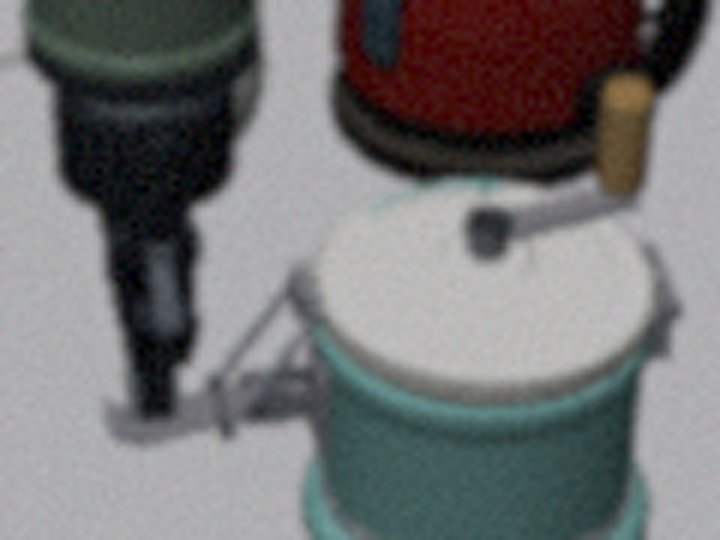

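Request:
{"api": "carry_out", "payload": {"rows": [[255, 0.0015, 0, 0.0075, 0], [255, 0.003, 0, 0.015, 0], [255, 0.003, 0, 0.0255, 0], [255, 0.0065, 0, 0.0355, 0], [255, 0.0135, 0, 0.0435, 0], [255, 0.017, 0, 0.046, 0], [255, 0.017, 0, 0.046, 0]]}}

```text
t: 8.52
tcp_pos: [0.4863, -0.043, 0.0413]
tool_rot: [0.998, 0.063, 0.001, 0.0]
contact_force: [-0.9, 0.5, 0.1]
gripper_width: 0.0001
```

```bash
python3 - <<'E'
from h import *
rows([(-.16,0,.05),(-.16,0,.2)])
c=arm.read_camera("side"); save(c,"s4",(250,180,370,270),6)
E
```

```text
t 8.525 mk [-0.1294  0.0006  0.0413] F [-0.8  0.6  0.1] w 0.0001 spin 0.01
[[255, -0.0306, 0.0006, -0.0088], [255, -0.0303, 0.0006, -0.1588]]
```

View pics/s4.png

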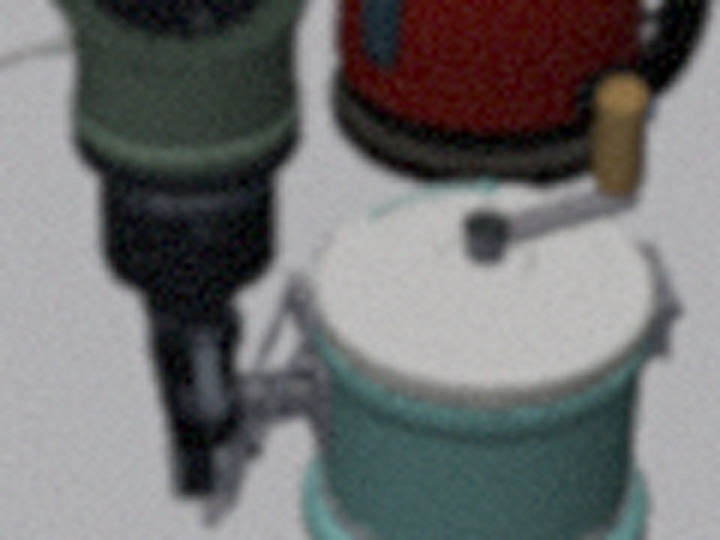

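Request:
{"api": "carry_out", "payload": {"rows": [[255, 0.002, 0, 0.0, 0], [255, 0.004, 0, 0.001, 0], [255, 0.006, 0, 0.001, 0], [255, 0.008, 0, 0.001, 0], [255, 0.008, 0, 0.001, 0]]}}

```text
t: 9.2
tcp_pos: [0.4941, -0.042, 0.0405]
tool_rot: [0.998, 0.063, 0.001, 0.0]
contact_force: [-0.6, 0.0, -0.3]
gripper_width: 0.0002
```

```bash
python3 - <<'E'
from h import *
rows([(-.16,0,.05),(-.16,0,.2)])
c=arm.read_camera("side"); save(c,"s5",(250,180,370,270),6)
E
```

```text
t 9.2 mk [-0.1216  0.0005  0.0405] F [-0.5  0.1 -0.3] w 0.0002 spin 0.01
[[255, -0.0384, 0.0005, -0.0096], [255, -0.0381, 0.0006, -0.1596]]
```

View pics/s5.png

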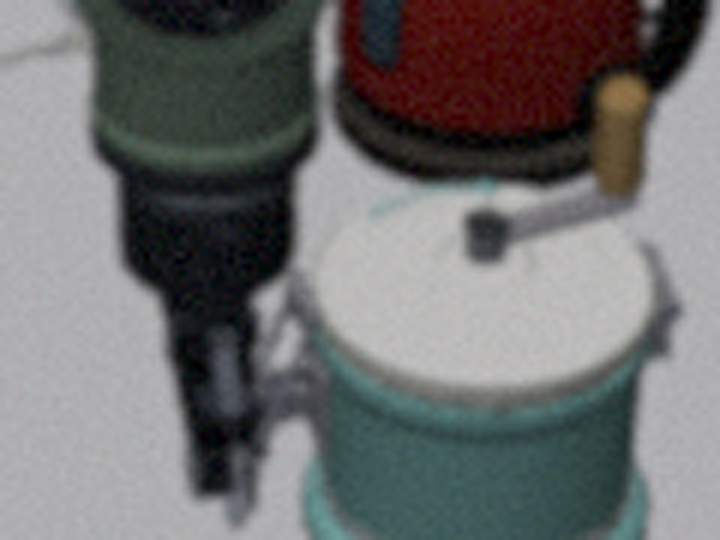

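Request:
{"api": "carry_out", "payload": {"rows": [[255, -0.008, 0, -0.006, 0], [255, -0.038, 0, -0.01, 0], [255, -0.06, 0, -0.04, 0], [255, -0.06, 0, -0.1, 0], [255, -0.06, 0, -0.14, 0]]}}

```text
t: 9.88
tcp_pos: [0.4337, -0.0497, 0.1828]
tool_rot: [0.998, 0.063, 0.002, 0.0]
contact_force: [0.6, -0.3, -0.7]
gripper_width: 0.0001
```

```bash
python3 - <<'E'
from h import *
rows([(-.16,0,.05),(-.16,0,.2)])
c=arm.read_camera("side"); w=arm.read_camera("wrist")
a=cv2.resize(c["image"][180:280,255:355,::-1],(400,400),interpolation=cv2.INTER_CUBIC)
b=cv2.resize(w["image"][0:300,170:470,::-1],(400,400),interpolation=cv2.INTER_CUBIC)
cv2.imwrite("pics/s6.png",np.hstack([a,b]))
E
```

```text
t 9.875 mk [-0.1824  0.0005  0.1828] F [ 0.6 -0.4 -0.7] w 0.0001 spin 0.0
[[255, 0.0219, 0.0004, 0.1329], [255, 0.0225, 0.0005, -0.0171]]
```

View pics/s6.png

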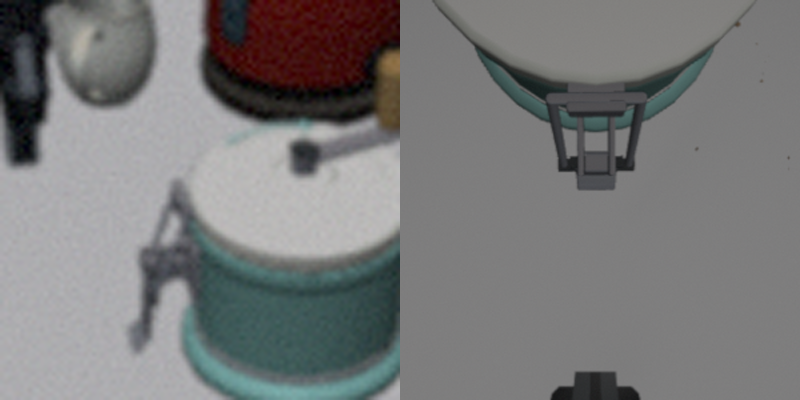

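```bash
python3 - <<'E'
from h import *
c=arm.read_camera("side"); w=arm.read_camera("wrist")
T=lambda m:Rz@np.array(m)+M
for th in (0,.05,.15,.25,.35,.45):
    L=lambda r,n=0:[-.1-r*np.sin(th)-n*np.cos(th),0,.083-r*np.cos(th)+n*np.sin(th)]
    a=[T(L(.0)),T(L(.062)),T(L(.062,.010))]
    f=lambda q:(4*(q-[255,180])).round(0).tolist(); g=lambda q:(q*4/3-[170*4/3-400,0]).round(0).tolist()
    print(th,f(proj(c,a)),g(proj(w,a)))
print("keeper z.14/.146",g(proj(w,[T([-.08,0,.14]),T([-.08,0,.146])])))
E
```

```text
0 [[153.0, 258.0], [153.0, 332.0], [139.0, 333.0]] [[595.0, 155.0], [595.0, 160.0], [595.0, 177.0]]
0.05 [[153.0, 258.0], [149.0, 332.0], [134.0, 333.0]] [[595.0, 155.0], [595.0, 166.0], [595.0, 183.0]]
0.15 [[153.0, 258.0], [140.0, 332.0], [125.0, 332.0]] [[595.0, 155.0], [595.0, 176.0], [595.0, 193.0]]
0.25 [[153.0, 258.0], [131.0, 332.0], [116.0, 331.0]] [[595.0, 155.0], [595.0, 186.0], [595.0, 203.0]]
0.35 [[153.0, 258.0], [122.0, 331.0], [108.0, 328.0]] [[595.0, 155.0], [595.0, 196.0], [595.0, 212.0]]
0.45 [[153.0, 258.0], [113.0, 329.0], [100.0, 325.0]] [[595.0, 155.0], [595.0, 206.0], [595.0, 222.0]]
keeper z.14/.146 [[596.0, 87.0], [596.0, 84.0]]
```

```bash
python3 - <<'E'
from h import *
rows([(-.175,0,.12),(-.165,0,.07),(-.155,0,.034),(-.135,0,.033),(-.126,0,.033),(-.123,0,.033)])
E
```

```text
t 10.075 mk [-0.1821  0.0005  0.1809] F [-0.1 -0.2  0.2] w 0.0003 spin 0.0
[[255, 0.0069, 0.0005, 0.0609], [255, 0.0167, 0.0005, 0.1109], [255, 0.0266, 0.0004, 0.147], [255, 0.0466, 0.0005, 0.148], [255, 0.0556, 0.0005, 0.1481], [255, 0.0586, 0.0005, 0.1481]]
```

Request:
{"api": "carry_out", "payload": {"rows": [[255, 0.007, 0, 0.06, 0], [255, 0.017, 0, 0.11, 0], [255, 0.027, 0, 0.147, 0], [255, 0.046, 0, 0.148, 0], [255, 0.055, 0, 0.148, 0], [255, 0.058, 0, 0.148, 0], [255, 0.058, 0, 0.148, 0]]}}

```text
t: 10.95
tcp_pos: [0.4907, -0.0425, 0.033]
tool_rot: [0.998, 0.063, 0.001, 0.0]
contact_force: [-4.5, 0.7, -1.7]
gripper_width: -0.0001
```

```bash
python3 - <<'E'
from h import *
rows([(-.18,0,.035),(-.18,0,.1),(-.18,0,.16),(-.14,0,.24)])
E
```

```text
t 10.95 mk [-0.125   0.0005  0.033 ] F [-4.4  1.2 -1.7] w -0.0001 spin 0.0
[[255, -0.055, 0.0005, -0.0021], [255, -0.0549, 0.0005, -0.0671], [255, -0.0549, 0.0006, -0.1271], [255, -0.0148, 0.0006, -0.207]]
```

Request:
{"api": "carry_out", "payload": {"rows": [[255, -0.03, 0, -0.002, 0], [255, -0.045, 0, -0.05, 0], [200, -0.045, 0, -0.105, 0], [150, -0.045, 0, -0.16, 0], [100, -0.02, 0, -0.215, 0], [50, 0.03, -0.005, -0.225, 0], [0, 0.085, -0.01, -0.225, 0], [0, 0.14, -0.015, -0.225, 0], [0, 0.187, -0.02, -0.225, 0], [0, 0.187, -0.02, -0.225, 0]]}}

```text
t: 12.2
tcp_pos: [0.6749, 0.0017, 0.2567]
tool_rot: [0.998, 0.063, 0.0, 0.0]
contact_force: [-1.2, -0.0, -1.5]
gripper_width: 0.0856
```

```bash
python3 - <<'E'
from h import *
rows([(.0618,.0201,.22),(.0618,.0201,.177)],0)
w=arm.read_camera("wrist"); c=arm.read_camera("side")
T=lambda m:Rz@np.array(m)+M
h=T([.0618,.0201,.188])
for n,p in(("w",w),("s",c)):
    r=arm.cut_out(p,"handle"); print(n,[(round(q["conf"],2),np.round(q["rect"]),np.argwhere(q["region"]).mean(0)[::-1].round(1)) for q in r[:2]],"pred",proj(p,[h+[0,0,.026],h,h-[0,0,.026]]).round(1).tolist())
a=w["image"][:,:,::-1].copy()
for q in proj(w,[T([.074*np.cos(t),.074*np.sin(t),.135]) for t in np.linspace(0,6.28,60)]+[h+[0,0,.026],h-[0,0,.026],T([0,0,.157])]): cv2.circle(a,tuple(int(v) for v in q),1,(0,0,255),-1)
cv2.imwrite("pics/w7.png",a)
E
```

```text
t 12.2 mk [0.0632 0.0214 0.2567] F [-1.2  0.1 -1.5] w 0.0856 spin 0.02
[[0, -0.0015, 0.0013, 0.0367], [0, -0.0015, 0.0012, 0.0797]]
w [(0.36, array([321., 376., 364., 390.]), array([341.4, 383.6]))] pred [[318.2, 271.0], [317.9, 254.9], [317.7, 242.1]]
s [(0.56, array([294., 234., 300., 256.]), array([296.3, 244.1]))] pred [[354.3, 192.4], [353.7, 200.9], [353.2, 209.3]]
```

View pics/w7.png

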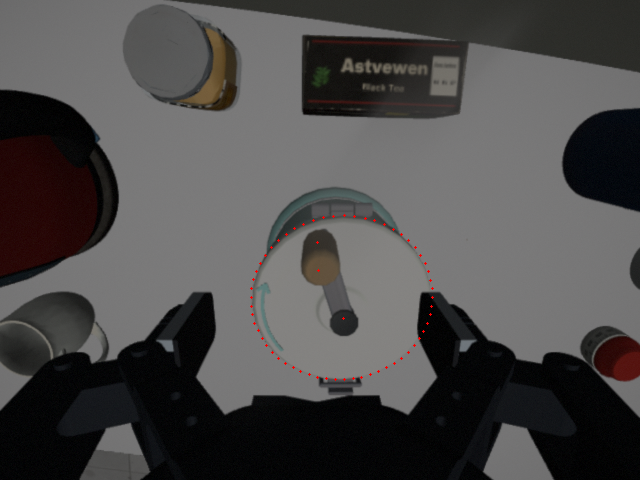

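Request:
{"api": "carry_out", "payload": {"rows": [[0, -0.001, 0.002, 0.04, 0], [0, -0.001, 0.002, 0.08, 0], [0, -0.001, 0.002, 0.08, 0], [150, -0.001, 0.002, 0.08, 0], [255, -0.001, 0.002, 0.08, 0], [255, -0.001, 0.002, 0.08, 0], [255, -0.001, 0.002, 0.08, 0], [255, -0.001, 0.002, 0.08, 0], [255, -0.001, 0.002, 0.08, 0]]}}

```text
t: 13.52
tcp_pos: [0.6723, -0.0018, 0.1794]
tool_rot: [0.998, 0.062, 0.001, 0.0]
contact_force: [-0.5, -0.5, 6.6]
gripper_width: 0.021
```

```bash
cat > crank.py <<'E'
from h import *
import sys
def go(a0,a1,n=10,r=.065,c=(0,0),z=.177):
    rows([(c[0]+r*np.cos(a),c[1]-r*np.sin(a),z) for a in np.linspace(a0,a1,n+1)[1:]])
    m=tomk(arm.sense()["tcp_pos"]); print("ang",np.arctan2(-m[1],m[0]),"r",np.hypot(m[0],m[1]))
go(float(sys.argv[1]),float(sys.argv[2]))
E
python3 crank.py -.29 1.3
```

```text
t 13.525 mk [0.0603 0.0183 0.1794] F [-0.6 -0.5  6.6] w 0.021 spin -0.0
[[255, 0.0042, 0.0098, 0.0024], [255, 0.0047, 0.0201, 0.0024], [255, 0.0036, 0.0304, 0.0024], [255, 0.0009, 0.0403, 0.0024], [255, -0.0034, 0.0497, 0.0024], [255, -0.0091, 0.0583, 0.0024], [255, -0.016, 0.0659, 0.0024], [255, -0.0242, 0.0723, 0.0024], [255, -0.0332, 0.0774, 0.0024], [255, -0.0429, 0.0809, 0.0024]]
ang -0.29447994901605884 r 0.06296985158901741
```

```bash
sed -i 's/c=(0,0),z=.177/c=(-.0018,0),z=.181/' crank.py; python3 crank.py -.29 1.3
```

```text
t 13.525 mk [0.0603 0.0183 0.1794] F [-0.6 -0.5  6.6] w 0.021 spin -0.0
[[255, 0.0024, 0.0098, -0.0016], [255, 0.0029, 0.0201, -0.0016], [255, 0.0018, 0.0304, -0.0016], [255, -0.0009, 0.0403, -0.0016], [255, -0.0052, 0.0497, -0.0016], [255, -0.0109, 0.0583, -0.0016], [255, -0.0178, 0.0659, -0.0016], [255, -0.0259, 0.0723, -0.0016], [255, -0.035, 0.0774, -0.0016], [255, -0.0447, 0.0809, -0.0016]]
ang -0.29447994901605884 r 0.06296985158901741
```

Request:
{"api": "carry_out", "payload": {"rows": [[255, 0.0024, 0.0098, -0.0016, 0], [255, 0.0029, 0.0201, -0.0016, 0], [255, 0.0018, 0.0304, -0.0016, 0], [255, -0.0009, 0.0403, -0.0016, 0], [255, -0.0052, 0.0497, -0.0016, 0], [255, -0.0109, 0.0583, -0.0016, 0], [255, -0.0178, 0.0659, -0.0016, 0], [255, -0.0259, 0.0723, -0.0016, 0], [255, -0.035, 0.0774, -0.0016, 0], [255, -0.0447, 0.0809, -0.0016, 0]]}}

```text
t: 14.78
tcp_pos: [0.6374, -0.0873, 0.1805]
tool_rot: [0.998, 0.063, 0.001, -0.0]
contact_force: [-1.6, 8.2, -24.0]
gripper_width: 0.0207
```

```bash
python3 crank.py 1.3 2.5
```

```text
t 14.775 mk [ 0.0149 -0.0623  0.1805] F [ -0.5   8.4 -24. ] w 0.0207 spin 0.0
[[255, -0.007, 0.002, -0.0005], [255, -0.0147, 0.0027, -0.0005], [255, -0.0225, 0.0025, -0.0006], [255, -0.0302, 0.0013, -0.0006], [255, -0.0377, -0.0008, -0.0006], [255, -0.045, -0.0037, -0.0006], [255, -0.0518, -0.0075, -0.0006], [255, -0.0581, -0.0121, -0.0006], [255, -0.0638, -0.0174, -0.0006], [255, -0.0688, -0.0234, -0.0006]]
ang 1.335405156603969 r 0.06404513883673738
```

```bash
sed -i 's/c=(-.0018,0),z=.181/c=(-.0018,.0008),z=.1796/' crank.py; python3 crank.py 1.33 2.5
```

```text
t 14.775 mk [ 0.0149 -0.0623  0.1805] F [ -0.5   8.4 -24. ] w 0.0207 spin 0.0
[[255, -0.0087, 0.0014, 0.0009], [255, -0.0163, 0.0019, 0.0009], [255, -0.0239, 0.0015, 0.0008], [255, -0.0314, 0.0002, 0.0008], [255, -0.0387, -0.0019, 0.0008], [255, -0.0457, -0.0049, 0.0008], [255, -0.0523, -0.0087, 0.0008], [255, -0.0584, -0.0132, 0.0008], [255, -0.0639, -0.0184, 0.0008], [255, -0.0688, -0.0242, 0.0008]]
ang 1.335405156603969 r 0.06404513883673738
```

Request:
{"api": "carry_out", "payload": {"rows": [[255, -0.0087, 0.0014, 0.0009, 0], [255, -0.0163, 0.0019, 0.0009, 0], [255, -0.0239, 0.0015, 0.0008, 0], [255, -0.0314, 0.0002, 0.0008, 0], [255, -0.0387, -0.0019, 0.0008, 0], [255, -0.0457, -0.0049, 0.0008, 0], [255, -0.0523, -0.0087, 0.0008, 0], [255, -0.0584, -0.0132, 0.0008, 0], [255, -0.0639, -0.0184, 0.0008, 0], [255, -0.0688, -0.0242, 0.0008, 0]]}}

```text
t: 16.02
tcp_pos: [0.5656, -0.0721, 0.1801]
tool_rot: [0.998, 0.062, 0.001, -0.0]
contact_force: [-4.0, -0.1, 0.7]
gripper_width: 0.0212
```

```bash
python3 crank.py 2.5 3.9
```

```text
t 16.025 mk [-0.0544 -0.0382  0.1801] F [-4.   0.4  0.7] w 0.0212 spin -0.0
[[255, -0.0044, -0.0078, 0.0005], [255, -0.0082, -0.016, 0.0005], [255, -0.0109, -0.0248, 0.0005], [255, -0.0122, -0.0337, 0.0005], [255, -0.0123, -0.0428, 0.0005], [255, -0.0112, -0.0518, 0.0005], [255, -0.0088, -0.0606, 0.0005], [255, -0.0052, -0.069, 0.0005], [255, -0.0004, -0.0767, 0.0005], [255, 0.0054, -0.0837, 0.0005]]
ang 2.5285954368445505 r 0.06646706858261449
```

Request:
{"api": "carry_out", "payload": {"rows": [[255, -0.0044, -0.0078, 0, 0], [255, -0.0082, -0.016, 0, 0], [255, -0.0109, -0.0248, 0, 0], [255, -0.0122, -0.0337, 0, 0], [255, -0.0123, -0.0428, 0, 0], [255, -0.0112, -0.0518, 0, 0], [255, -0.0088, -0.0606, 0, 0], [255, -0.0052, -0.069, 0, 0], [255, -0.0004, -0.0767, 0, 0], [255, 0.0054, -0.0837, 0, 0]]}}

```text
t: 17.27
tcp_pos: [0.5608, 0.0123, 0.1802]
tool_rot: [0.998, 0.062, 0.001, -0.0]
contact_force: [-2.3, -1.2, 1.3]
gripper_width: 0.021
```

```bash
sed -i 's/z=.1796/z=.18/' crank.py; python3 crank.py 3.9 5.5
```

```text
t 17.275 mk [-0.0486  0.0462  0.1802] F [-2.4 -0.9  1.3] w 0.021 spin -0.0
[[255, 0.0073, -0.0063, 0.0002], [255, 0.0161, -0.0119, 0.0002], [255, 0.0256, -0.0161, 0.0002], [255, 0.0356, -0.0187, 0.0002], [255, 0.046, -0.0196, 0.0003], [255, 0.0564, -0.0189, 0.0003], [255, 0.0665, -0.0166, 0.0003], [255, 0.0761, -0.0127, 0.0003], [255, 0.085, -0.0072, 0.0003], [255, 0.0929, -0.0005, 0.0003]]
ang -2.381781367827853 r 0.06702653786642959
```

Request:
{"api": "carry_out", "payload": {"rows": [[255, 0.0073, -0.0063, 0, 0], [255, 0.0161, -0.0119, 0, 0], [255, 0.0256, -0.0161, 0, 0], [255, 0.0356, -0.0187, 0, 0], [255, 0.046, -0.0196, 0, 0], [255, 0.0564, -0.0189, 0, 0], [255, 0.0665, -0.0166, 0, 0], [255, 0.0761, -0.0127, 0, 0], [255, 0.085, -0.0072, 0, 0], [255, 0.0929, -0.0005, 0, 0]]}}

```text
t: 18.52
tcp_pos: [0.6531, 0.0238, 0.1797]
tool_rot: [0.998, 0.062, -0.0, 0.0]
contact_force: [-5.5, -3.2, -5.0]
gripper_width: 0.021
```

```bash
python3 crank.py 5.5 7.1; python3 - <<'E'
from h import *
c=arm.read_camera("side"); save(c,"s8",(250,180,370,270),6)
E
```

```text
t 18.525 mk [0.0443 0.0461 0.1797] F [-5.9 -2.5 -5. ] w 0.021 spin -0.0
[[255, 0.0066, 0.0073, -0.0003], [255, 0.012, 0.0162, -0.0003], [255, 0.0159, 0.0258, -0.0002], [255, 0.0182, 0.036, -0.0002], [255, 0.0189, 0.0463, -0.0002], [255, 0.0179, 0.0567, -0.0002], [255, 0.0152, 0.0667, -0.0002], [255, 0.011, 0.0762, -0.0002], [255, 0.0054, 0.0849, -0.0002], [255, -0.0016, 0.0926, -0.0002]]
ang -0.8043014833752816 r 0.06393246292704977
```

View pics/s8.png

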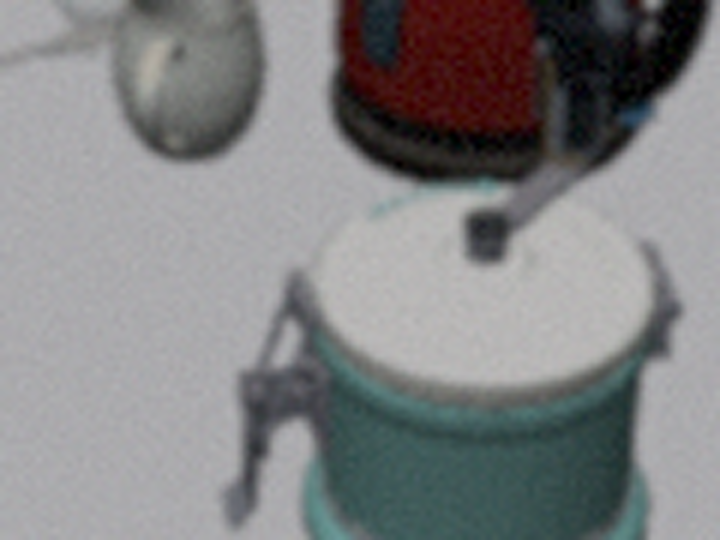

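Request:
{"api": "carry_out", "payload": {"rows": [[255, 0.0066, 0.0073, 0, 0], [255, 0.012, 0.0162, 0, 0], [255, 0.0159, 0.0258, 0, 0], [255, 0.0182, 0.036, 0, 0], [255, 0.0189, 0.0463, 0, 0], [255, 0.0179, 0.0567, 0, 0], [255, 0.0152, 0.0667, 0, 0], [255, 0.011, 0.0762, 0, 0], [255, 0.0054, 0.0849, 0, 0], [255, -0.0016, 0.0926, 0, 0]]}}

```text
t: 19.82
tcp_pos: [0.6635, -0.0678, 0.1796]
tool_rot: [0.998, 0.062, 0.0, -0.001]
contact_force: [-6.6, 8.7, 0.8]
gripper_width: 0.0214
```

```bash
python3 crank.py 7.1 8.4
```

```text
t 19.825 mk [ 0.0433 -0.0462  0.1796] F [-5.5  9.5  0.8] w 0.0214 spin -0.0
[[255, -0.0071, 0.0058, -0.0004], [255, -0.0143, 0.0103, -0.0004], [255, -0.022, 0.0138, -0.0004], [255, -0.03, 0.0163, -0.0004], [255, -0.0384, 0.0177, -0.0004], [255, -0.0468, 0.018, -0.0004], [255, -0.0552, 0.0173, -0.0004], [255, -0.0635, 0.0154, -0.0004], [255, -0.0714, 0.0125, -0.0004], [255, -0.0789, 0.0086, -0.0004]]
ang 0.8170008295327336 r 0.06330020844365304
```

Request:
{"api": "carry_out", "payload": {"rows": [[255, -0.0071, 0.0058, 0, 0], [255, -0.0143, 0.0103, 0, 0], [255, -0.022, 0.0138, 0, 0], [255, -0.03, 0.0163, 0, 0], [255, -0.0384, 0.0177, 0, 0], [255, -0.0468, 0.018, 0, 0], [255, -0.0552, 0.0173, 0, 0], [255, -0.0635, 0.0154, 0, 0], [255, -0.0714, 0.0125, 0, 0], [255, -0.0789, 0.0086, 0, 0]]}}

```text
t: 21.08
tcp_pos: [0.5866, -0.0868, 0.1799]
tool_rot: [0.998, 0.062, 0.001, -0.0]
contact_force: [8.0, -2.4, 1.3]
gripper_width: 0.0209
```

```bash
python3 crank.py 8.4 9.7
```

```text
t 21.075 mk [-0.0354 -0.0554  0.1799] F [ 7.6 -3.4  1.3] w 0.0209 spin -0.01
[[255, -0.0071, -0.0055, -0.0001], [255, -0.0133, -0.0112, -0.0001], [255, -0.0188, -0.0176, -0.0001], [255, -0.0234, -0.0247, -0.0001], [255, -0.027, -0.0324, -0.0001], [255, -0.0295, -0.0404, -0.0001], [255, -0.0311, -0.0487, -0.0001], [255, -0.0315, -0.0572, -0.0001], [255, -0.0308, -0.0656, -0.0001], [255, -0.0291, -0.0738, -0.0001]]
ang 2.1389905234696203 r 0.06571237342104583
```

Request:
{"api": "carry_out", "payload": {"rows": [[255, -0.0071, -0.0055, 0, 0], [255, -0.0133, -0.0112, 0, 0], [255, -0.0188, -0.0176, 0, 0], [255, -0.0234, -0.0247, 0, 0], [255, -0.027, -0.0324, 0, 0], [255, -0.0295, -0.0404, 0, 0], [255, -0.0311, -0.0487, 0, 0], [255, -0.0315, -0.0572, 0, 0], [255, -0.0308, -0.0656, 0, 0], [255, -0.0291, -0.0738, 0, 0]]}}

```text
t: 22.32
tcp_pos: [0.5481, -0.0169, 0.1801]
tool_rot: [0.998, 0.062, 0.001, 0.0]
contact_force: [0.8, -2.2, 6.1]
gripper_width: 0.0213
```

```bash
python3 crank.py 9.7 11.3
```

```text
t 22.325 mk [-0.0649  0.0188  0.1801] F [ 0.5 -2.3  6.1] w 0.0213 spin -0.01
[[255, 0.0041, -0.0094, 0.0001], [255, 0.0092, -0.0185, 0.0001], [255, 0.0157, -0.0266, 0.0001], [255, 0.0234, -0.0336, 0.0001], [255, 0.0321, -0.0392, 0.0001], [255, 0.0416, -0.0434, 0.0001], [255, 0.0517, -0.0461, 0.0002], [255, 0.062, -0.0471, 0.0002], [255, 0.0724, -0.0464, 0.0002], [255, 0.0825, -0.0441, 0.0002]]
ang -2.8598725956957414 r 0.06752834388436091
```

Request:
{"api": "carry_out", "payload": {"rows": [[255, 0.0041, -0.0094, 0, 0], [255, 0.0092, -0.0185, 0, 0], [255, 0.0157, -0.0266, 0, 0], [255, 0.0234, -0.0336, 0, 0], [255, 0.0321, -0.0392, 0, 0], [255, 0.0416, -0.0434, 0, 0], [255, 0.0517, -0.0461, 0, 0], [255, 0.062, -0.0471, 0, 0], [255, 0.0724, -0.0464, 0, 0], [255, 0.0825, -0.0441, 0, 0]]}}

```text
t: 23.58
tcp_pos: [0.6248, 0.0369, 0.1798]
tool_rot: [0.998, 0.062, 0.0, 0.0]
contact_force: [-3.0, -6.4, -0.9]
gripper_width: 0.0213
```

```bash
python3 crank.py 11.3 12.566
```

```text
t 23.575 mk [0.0179 0.0625 0.1798] F [-3.8 -6.  -0.9] w 0.0213 spin -0.01
[[255, 0.0074, 0.0027, -0.0002], [255, 0.0147, 0.0066, -0.0002], [255, 0.0214, 0.0113, -0.0002], [255, 0.0274, 0.0169, -0.0002], [255, 0.0327, 0.0232, -0.0002], [255, 0.0371, 0.0301, -0.0002], [255, 0.0407, 0.0376, -0.0002], [255, 0.0432, 0.0454, -0.0001], [255, 0.0448, 0.0534, -0.0001], [255, 0.0453, 0.0617, -0.0001]]
ang -1.2915587594127984 r 0.06504395712238457
```

Request:
{"api": "carry_out", "payload": {"rows": [[255, 0.0074, 0.0027, 0, 0], [255, 0.0147, 0.0066, 0, 0], [255, 0.0214, 0.0113, 0, 0], [255, 0.0274, 0.0169, 0, 0], [255, 0.0327, 0.0232, 0, 0], [255, 0.0371, 0.0301, 0, 0], [255, 0.0407, 0.0376, 0, 0], [255, 0.0432, 0.0454, 0, 0], [255, 0.0448, 0.0534, 0, 0], [255, 0.0453, 0.0617, 0, 0]]}}

```text
t: 24.82
tcp_pos: [0.6771, -0.0184, 0.1795]
tool_rot: [0.998, 0.062, -0.001, -0.0]
contact_force: [-7.2, 2.5, 2.5]
gripper_width: 0.0213
```

Request:
{"api": "carry_out", "payload": {"rows": [[255, 0, 0, 0, 0], [180, 0, 0, 0, 0], [120, 0, 0, 0, 0], [60, 0, 0, 0, 0], [0, 0, 0, 0, 0], [0, 0, 0, 0, 0], [0, 0, 0, 0, 0]]}}

```text
t: 25.7
tcp_pos: [0.6771, -0.0184, 0.1795]
tool_rot: [0.998, 0.062, -0.001, -0.0]
contact_force: [-0.4, -0.1, -0.3]
gripper_width: 0.0853
```

Request:
{"api": "carry_out", "payload": {"rows": [[0, 0, 0, -0.03, 0], [0, 0, 0, -0.07, 0], [0, 0, 0, -0.11, 0], [0, -0.03, 0, -0.14, 0], [0, -0.08, 0, -0.14, 0], [0, -0.1, 0, -0.14, 0], [0, -0.1, 0, -0.14, 0], [0, -0.1, 0, -0.14, 0]]}}

```text
t: 26.7
tcp_pos: [0.5786, -0.0307, 0.3195]
tool_rot: [0.998, 0.062, -0.0, -0.0]
contact_force: [0.6, -0.6, -1.1]
gripper_width: 0.0857
```

```bash
python3 - <<'E'
from h import *
rows([])
c=arm.read_camera("side"); w=arm.read_camera("wrist")
a=cv2.resize(c["image"][180:280,255:375,::-1],(400,333),interpolation=cv2.INTER_CUBIC)
b=cv2.resize(w["image"][0:333,120:520,::-1],(400,333),interpolation=cv2.INTER_CUBIC)
cv2.imwrite("pics/s9.png",np.hstack([a,b]))
for n in ["cream_jug","sundae_glass","timer","lemon"]: print(n,[np.round(q["rect"]) for q in arm.cut_out(c,n)[:1]])
E
```

```text
t 26.7 mk [-0.0364  0.0012  0.3195] F [ 0.5 -0.7 -1.1] w 0.0857 spin -0.01
[]
cream_jug [array([270., 169., 295., 208.])]
sundae_glass [array([254., 158., 275., 184.])]
timer [array([294., 350., 318., 382.])]
lemon [array([249., 400., 272., 434.])]
```

View pics/s9.png

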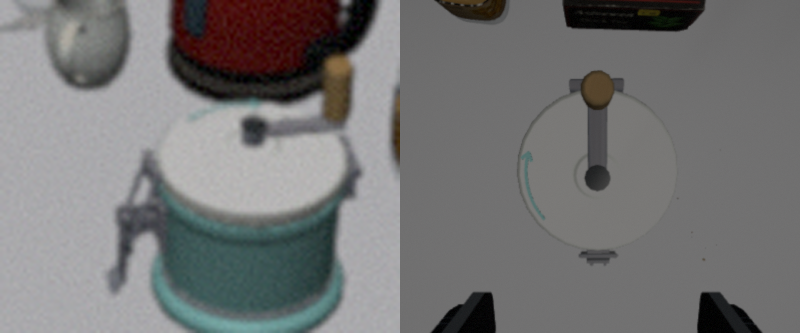

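The picture shows the crank arm over the hinge, the lever hanging down shut, the loop bar on the keeper, and the robot clear of everything.

```bash
python3 -c "
from cell import arm
print(arm.close_job())"
```

```text
the job is handed in; nothing more can be done
None
```

The ice-cream maker is latched and has been cranked two full turns clockwise, and I handed the job in at about 27 s. The system gave no verdict.

- **Latch:** I pushed the wire loop over onto the lid with closed fingertips, then swung the lever down and shut. Early in the push the lever had not yet snapped, so I pressed it a little further. In the next picture its tab was within a couple of pixels of where a shut lever should be. A last push on the tab met about 4.5 N of resistance.
- **Crank:** I gripped the wooden handle and turned it from about -0.3 rad to 4π at roughly 1 to 1.3 rad/s, passing over the latch twice. It stayed in the grip through the stiff spot both times. Side forces at the end of each stretch were about 11 N or less. There was one vertical pull of 24 N from gripping slightly too high, which I corrected.
- **Last checks:** The final pictures show the crank arm over the hinge, the lever shut and the bar on the keeper. The gripper is open and well clear of everything. The jug, glass, timer and lemon are within a few pixels of where they started, which is within the networks' scatter.

I could not read the crank speed or the lid angle directly. I judged the lid tight from the shut lever and the seated bar in the pictures. The network's handle outlines in the two views just before the grip were wrong, so I used my own geometric fit instead.

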